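# Tip a tall carton onto its back and pack it flat in the lot crate

## Task

Pack the tall brown carton with the green band in the empty bay of the shallow green crate, lying flat on its plain back with the label up. To turn it, stand it upright on the table with its plain back close against the middle of the steel front edge of the low tipping board, square to it, and let go of it, then push its top so that it topples over that edge onto the board; once it lies still there and you have let go, pick it up lying down and lower it gently into the bay. Leave everything else in its place.

Things in the scene. Friction and masses are not known exactly. Their poses are not given: they have to be found in the camera images.
- carton_center (a point): Centre of the tall brown closed cardboard carton with an green band near its top: 76 (x, front to back) x 62 (y, across) x 170 mm (z, tall), 0.25 to 0.5 kg, loose, standing upright at the start. Its z axis points to its top end. The -x face is the front, with a white label with an green patch; the +x face is the plain back. Graspable only across its 62 mm width (along its y). It may have any yaw within 70 degrees of label-towards-the-robot, and any of three places.
- carton_label (a point): Middle of the carton's front (label) face, 38 mm in its -x direction from its centre; same axes as carton_center.
- carton_heel (a point): Middle of the carton's bottom back edge, 38 mm in +x and 85 mm below its centre; the edge over which it is toppled. Same axes as carton_center.
- board_edge (a point): Middle of the top of the steel front edge of the fixed tipping board, a plywood and cork slab 200 (x) x 130 (y) x 14 mm high lying on the table. This edge looks along -x of the board (towards the robot); the board's top extends 200 mm in +x from here and 65 mm to either side in y, level with this point, 14 mm above the table. The 14 mm step blocks the foot of a carton pushed in +x.
- crate_bay (a point): Centre of the floor of the empty bay of the shallow fixed green crate. The bay is 196 mm long (crate x) and 82 mm wide (crate y), its walls 5 mm thick rise 33 mm above this floor, which lies 5 mm above the table. A second bay like it, on the -y side, holds a flat black case.
- bluebox_center (a point): Centre of a white box with a blue lid, 70 x 64 x 140 mm tall, loose, upright: a bystander.
- can_center (a point): Centre of an upright can with a yellow label, diameter 66, height 150 mm, loose: a bystander.
- jar_center (a point): Centre of an upright jar with a red cap, diameter 60, height 85 mm, loose: a bystander.
- tape_center (a point): Centre of a yellow and black tape measure, 75 x 42 x 50 mm tall, loose, on the table: a bystander.
- case_center (a point): Centre of the flat black case, 150 x 60 x 30 mm, lying in the crate's other bay: a bystander.
- battery_center (a point): Centre of a black and grey tool battery with an orange stripe, 60 x 50 x 55 mm tall, loose, on the table: a bystander.
- wrench_grip (a point): Middle of the handle of a steel wrench 160 mm long lying loose on the table: a bystander.
Mind the look-alikes: they are no part of the job. What is shaped like the part that bears carton_center but pink or turquoise is not meant.

How it is judged (in metres and radians):
On the way, in this order (a step that is already met when the one before it is completed fails the run):
1. the carton stands upright on the table, let go, its plain back within 15 mm of the board's front edge and square to it within 0.2 rad, all of its width before the edge (x of carton_center in the frame of board_edge between -0.055 and -0.033 m and y of carton_center in the frame of board_edge between -0.035 and 0.035 m and x of carton_label in the frame of board_edge below -0.065 m and angle between the x axis of carton_center and the x axis of board_edge, either way round below 0.2 rad and angle between carton_center's own z axis and vertical below 0.06 rad and height (world z) of carton_center below 0.092 m and contact force between the fingers and carton below 0.1 N and linear speed of carton below 0.02 m/s and angular speed of carton below 0.15 rad/s), for 0.2 s.
2. it leans over the edge by more than 0.3 rad with its foot still there (heel within 30 mm of the edge and under 30 mm high) (angle between carton_center's own z axis and vertical between 0.3 and 1.2 rad and horizontal distance between carton_heel and board_edge below 0.045 m and x of carton_heel in the frame of board_edge between -0.03 and 0.03 m and height (world z) of carton_heel below 0.03 m).
3. it lies flat on its back on the board, label up, at rest and not touched by the fingers (angle between carton_center's own x axis and vertical above 3 rad and x of carton_center in the frame of board_edge between 0.02 and 0.15 m and y of carton_center in the frame of board_edge between -0.06 and 0.06 m and z of carton_center in the frame of board_edge between 0.03 and 0.046 m and contact force between the fingers and carton below 0.1 N and linear speed of carton below 0.02 m/s and angular speed of carton below 0.15 rad/s), for 0.2 s.
At the end, for the whole second after the job is handed in: The carton lies flat on its back, label up (0.14 rad), on the floor of the crate's empty bay: centre within 18 mm along and 16 mm across, 32 to 44 mm above the floor, lengthwise within 0.2 rad; at rest, released. Bystanders upright, within 40 mm of their starts (angle between carton_center's own x axis and vertical above 3 rad and x of carton_center in the frame of crate_bay between -0.018 and 0.018 m and y of carton_center in the frame of crate_bay between -0.016 and 0.016 m and z of carton_center in the frame of crate_bay between 0.032 and 0.044 m and angle between the z axis of carton_center and the x axis of crate_bay, either way round below 0.2 rad and linear speed of carton below 0.02 m/s and angular speed of carton below 0.15 rad/s and contact force between the fingers and carton below 0.1 N); the robot touches nothing.
It fails at once if a bystander (blue-lidded box, yellow can, jar, tape measure, battery, wrench, or the flat case in the crate) is shifted by more than 40 mm or tipped over (distance of any of bluebox_center, can_center, jar_center, tape_center, case_center, battery_center, wrench_grip from where it was at the start of the episode above 0.04 m or angle between any of bluebox_center, can_center, jar_center, tape_center, case_center, battery_center's own z axis and vertical above 0.5 rad).
It fails at once if the carton is let fall into the crate from more than about 20 mm (out of the fingers and faster than 0.6 m/s over the crate) (horizontal distance between carton_center and crate_bay below 0.12 m and contact force between the fingers and carton below 0.1 N and linear speed of carton above 0.6 m/s).
It also fails if it takes over 58 s, if anything falls off the work surface, if the arm or the gripper's body presses on something with over 40 N, if the wrist force passes 120 N, or if a joint passes its speed limit or range.

## Robot

A 6-joint arm with a two-finger parallel gripper is mounted at the origin on the work surface. World frame = base frame: x ahead of the robot, y to its left, z up, the work surface at z = 0. Lengths are in m, angles in degrees, forces in N, time in s.
With the tool pointing down it reaches from about 0.4 to 0.825 m from the base axis. Payload 7 kg.
Tool frame: the origin (TCP) lies on the centre line of the jaws, within the pads' length; the fingertips stand 11 mm ahead of it and the grasp point (between the pads) lies 8 mm behind it; z points along the fingers, y is the direction in which the jaws open and shut (so a half turn about z gives the same grasp; the last joint's range is limited). The gripper opens to 88 mm and grips with 3 to 60 N. Pads are 19 mm wide; open, the fingers measure 130 mm over their backs; the gripper's body (78 mm by 193 mm) begins 47 mm behind the grasp point.
Start: joints at [16.507, 20.546, 0.682, 0, -70.136, -16.507], TCP at [0.675, -0, 0.238] pointing down, gripper open.
Joint ranges: [-176.03, 176.03], [-82.01, 121.73], [-58.28, 71.71], [-173.87, 95.51], [-174.79, -0.11], [-173.66, 173.66]. Speed limits (degrees/s): [136.94, 136.94, 172.46, 180, 180, 180].

## Interface

Orientations are given as [roll, pitch, yaw] about the fixed x, y, z axes, in that order (R = Rz(yaw) Ry(pitch) Rx(roll)).
In Python, from plant import ctrl, cams, order gives the robot as it stands.
- The arm moves only by the tool jog_arm, never from a script. Its argument "motion" is a list of rows, each an object with "offset": the shift along the tool's x, y, z in mm, a list of three; "roll": the turn about the tool's z in rad; "hand": the finger opening in mm, from 0 to 87.6. A call has 1 to 20 rows; each row is the pose to reach, as a shift and turn from the pose commanded when the call began, along the tool's axes at that moment; what a row does not reach only later rows make up. A row lasts 1/12 s, in which the tool goes at most 41.7 mm and 7.16 degrees, less where a joint would pass 70% of its speed; a pose out of reach is approached as far as the arm can. A call with a gripper value outside its range is refused whole. The fingers move at their own pace and stop on an object; the grip force is fixed at half the most. Time passes only in rows, so rows that repeat a pose let the fingers close. It gives the time, the measured TCP pose, the force and the opening at its end, in the units of the state.
- ctrl.get_obs(): the state, without advancing time (a new reading comes with each control period).
- cams.snapshot(name): name is "scene" or "side" or "wrist"; returns a dict with "img" (384x512x3 uint8, red, green, blue), "K" (3x3 intrinsics, pixels), "cam_to_world" (4x4, takes a point from camera to world coordinates); the wrist camera has in their place "T_tool_cam" (4x4, takes a point from camera to tool coordinates, whose origin is the TCP and whose axes are the flange's). Camera axes: x right, y down, z forward; pixel columns grow to the right and rows downward; lengths in m; the calibration is good to about 2 mm. The wrist camera is an equidistant fisheye: a pixel r from the principal point sees the ray r / f radians off the axis. A picture is of the moment at which its call begins: read the wrist's pose just before it. There is no depth.
- order.close_job(): hands the job in, once; it reports no verdict.
The state is a dict: "clock": time; "joint_pos": joint angles; "qvel": joint speeds; "tau": joint torques, N m; "tool_pos": TCP position; "orientation": TCP orientation; "force": force on the tool from outside, world axes, zero at the start; "moment": the same for the moment, N m; "opening": finger opening in m.
Only numpy, scipy, OpenCV 4.12 (cv2) and the standard library are available. Lean on these libraries where they do the work, as an engineer would, in place of code of your own. Each camera call takes 0.05 s, during which the arm holds its last target. There are 200 camera calls.

## Working session

There is one attempt and no reset: what is moved stays moved. The work goes in short steps, Python scripts to look and compute and a tool call to move; the robot and the scene stay as the last step left them, time stands still between calls to the robot, and variables do not carry over. Pictures are saved under pics/ and viewed, about 8 in all and at most 12, crops included, and the job is handed in when it is done.

Besides the shell and the picture viewer there is one more tool, called as name(argument=value, ...), one argument or row to a line, values as JSON. jog_arm: Moves the arm, as the interface text tells. Its arguments: {"type":"object","properties":{"motion":{"type":"array"}},"required":["motion"]}

```bash
ls; mkdir -p pics; cat > h.py <<'E'
import numpy as np, cv2
from plant import ctrl, cams, order
def snap(n,f=None):
    s=cams.snapshot(n)
    if f: cv2.imwrite(f,s["img"][...,::-1])
    return s
def ray(s,px):
    d=np.linalg.inv(s["K"])@np.array([px[0],px[1],1.]); T=np.array(s["cam_to_world"])
    return T[:3,3],T[:3,:3]@d
def onz(s,px,z):
    o,d=ray(s,px); return o+d*(z-o[2])/d[2]
def tri(rs):
    A=np.zeros((3,3));b=np.zeros(3)
    for o,d in rs:
        d=d/np.linalg.norm(d);P=np.eye(3)-np.outer(d,d);A+=P;b+=P@o
    p=np.linalg.solve(A,b)
    return p,[np.linalg.norm(np.cross(p-o,d/np.linalg.norm(d))) for o,d in rs]
def proj(s,p):
    T=np.linalg.inv(np.array(s["cam_to_world"]));c=T[:3,:3]@np.array(p)+T[:3,3];u=s["K"]@c;return u[:2]/u[2]
E
python3 - <<'E'
from h import *
a=snap("scene","pics/scene0.png");b=snap("side","pics/side0.png")
for s in(a,b):print(np.round(s["cam_to_world"],3).tolist(),s["K"][0][0])
o=ctrl.get_obs();print(o)
cv2.imwrite("pics/a0.png",np.hstack([cv2.resize(x["img"][...,::-1],(400,300)) for x in (a,b)]))
E
```

```text
pics
[[-0.103, 0.769, -0.631, 1.277], [0.995, 0.082, -0.062, 0.071], [0.004, -0.634, -0.773, 1.107], [0.0, 0.0, 0.0, 1.0]] 483.27805006511943
[[0.892, -0.309, 0.329, 0.139], [-0.451, -0.588, 0.671, -0.664], [-0.014, -0.747, -0.664, 0.752], [0.0, 0.0, 0.0, 1.0]] 412.8546816040451
{'clock': 0.1, 'joint_pos': array([ 1.65087472e+01,  2.05880645e+01,  6.38795434e-01, -1.56990599e-02,
       -7.01365592e+01, -1.65057449e+01]), 'qvel': array([-0.14184247, -0.1975566 ,  0.11957411, -0.00619105, -0.00933175,
        0.03694249]), 'tau': array([-1.42273191e-03, -5.84165347e+01,  2.93752134e+01,  7.01551259e+00,
        1.01412315e-02, -6.66964229e-05]), 'tool_pos': array([ 6.74577946e-01, -1.68720245e-05,  2.36712772e-01]), 'orientation': array([ 1.79913515e+02, -1.02360553e-02, -9.00023353e+01]), 'force': array([-0.28732889,  0.02807941,  0.27167685]), 'moment': array([ 0.00249422,  0.01541608, -0.01506889]), 'opening': 0.0877450519143585}
```

View pics/scene0.png

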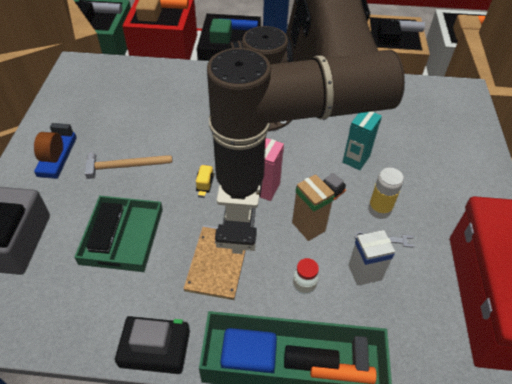

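View pics/side0.png

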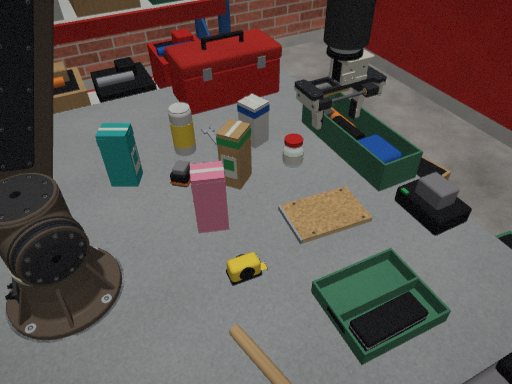

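The scene view shows the brown carton at (313,207), the board at (216,263), partly behind the gripper, and the crate at (120,232) with its empty bay on the right. The side view has the carton at (235,153), the board at (325,213) and the crate at (380,303). The possible mix-ups are the pink carton (272,168)/(208,195), the turquoise carton (362,138)/(122,155) and the blue-lidded box (375,255)/(254,120). The brown one with the green band and label matches the description, so next is a close crop.

```bash
python3 - <<'E'
from h import *
o=ctrl.get_obs();w=snap("wrist","pics/w0.png");print(w["K"],np.round(w["T_tool_cam"],4).tolist(),o["tool_pos"],o["orientation"])
a=cv2.imread("pics/scene0.png");b=cv2.imread("pics/side0.png")
def crop(i,x,y,w_,h_): return cv2.resize(i[y:y+h_,x:x+w_],(400,300),interpolation=cv2.INTER_CUBIC)
cv2.imwrite("pics/c0.png",np.vstack([np.hstack([crop(a,265,160,120,90),crop(b,180,110,120,90)]),np.hstack([crop(w["img"][...,::-1],0,0,512,384),crop(b,270,170,120,90)])]))
E
```

```text
[[297.31863964   0.         257.27352026]
 [  0.         297.31863964 190.91415022]
 [  0.           0.           1.        ]] [[0.0021, -0.9579, -0.2869, 0.0774], [1.0, 0.002, 0.0007, 0.0001], [-0.0001, -0.2869, 0.958, -0.147], [0.0, 0.0, 0.0, 1.0]] [ 6.74577946e-01 -1.68720245e-05  2.36712772e-01] [ 1.79913515e+02 -1.02360553e-02 -9.00023353e+01]
```

View pics/c0.png

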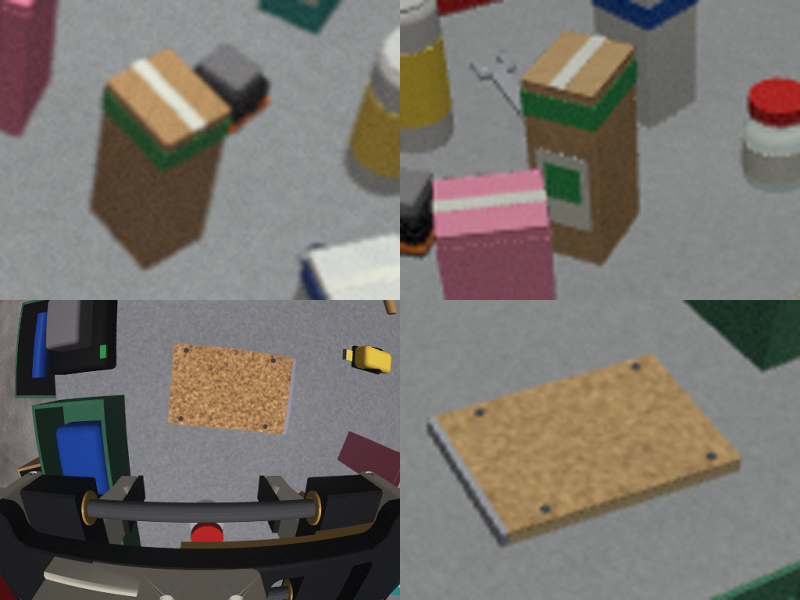

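```bash
cat >> h.py <<'E'
def quad(m):
    m=cv2.morphologyEx(m.astype(np.uint8)*255,cv2.MORPH_CLOSE,np.ones((5,5)))
    m=cv2.morphologyEx(m,cv2.MORPH_OPEN,np.ones((3,3)))
    c=max(cv2.findContours(m,cv2.RETR_EXTERNAL,cv2.CHAIN_APPROX_NONE)[0],key=cv2.contourArea)
    h=cv2.convexHull(c);q=cv2.approxPolyN(h,4,ensure_convex=True)[0] if hasattr(cv2,'approxPolyN') else None
    return q.astype(float),cv2.contourArea(c),m
def wray(s,px,pose):
    from scipy.spatial.transform import Rotation as R
    K=s["K"];v=np.array([(px[0]-K[0,2])/K[0,0],(px[1]-K[1,2])/K[1,1]]);r=np.linalg.norm(v)
    d=np.array([*(v/max(r,1e-9)*np.sin(r)),np.cos(r)])
    W=np.eye(4);W[:3,:3]=R.from_euler('xyz',pose[1],degrees=True).as_matrix();W[:3,3]=pose[0]
    T=W@np.array(s["T_tool_cam"]);return T[:3,3],T[:3,:3]@d
E
python3 - <<'E'
from h import *
S=snap("scene");D=snap("side");o=ctrl.get_obs();W=snap("wrist");pose=(o["tool_pos"],o["orientation"])
def win(i,x0,y0,x1,y1):
    h=cv2.cvtColor(i,cv2.COLOR_RGB2HSV).astype(int);m=np.zeros(i.shape[:2],bool);m[y0:y1,x0:x1]=1
    return h,m
# carton top
out={}
vis=[]
for n,s,w in(("S",S,(285,168,340,215)),("D",D,(205,112,258,150))):
    h,m=win(s["img"],*w)
    mm=m&((h[...,0]<30)&(h[...,1]>50)&(h[...,2]>140)|((h[...,1]<60)&(h[...,2]>185)))
    q,a,_=quad(mm);print("top",n,a,q.tolist());p=np.array([onz(s,x,.170)for x in q]);print(np.round(p[:,:2],4).tolist(),p.mean(0).round(4));out[n]=q
for i in out["S"]:
    j=min(out["D"],key=lambda j:tri([ray(S,i),ray(D,j)])[1][0]+np.linalg.norm(onz(S,i,.17)-onz(D,j,.17)))
    p,r=tri([ray(S,i),ray(D,j)]);print(" tri",p.round(4),np.round(r,4))
# board
h,m=win(D["img"],270,180,380,245);mm=m&(h[...,0]<28)&(h[...,1]>70)
q,a,_=quad(mm);print("boardD",a,q.tolist());print(np.round([onz(D,x,.014)for x in q],4).tolist())
h,m=win(W["img"],200,30,400,190);mm=m&(h[...,0]<28)&(h[...,1]>70)
qw,a,_=quad(mm);print("boardW",a,qw.tolist())
for x in qw:
    oo,d=wray(W,x,pose);p=oo+d*(.014-oo[2])/d[2]
    j=min(q,key=lambda j:np.linalg.norm(p-onz(D,j,.014)));t,r=tri([(oo,d),ray(D,j)]);print(p.round(4),"tri",t.round(4),np.round(r,4))
# crate
for n,s,w in(("S",S,(65,185,170,285)),("D",D,(300,240,460,370))):
    h,m=win(s["img"],*w);mm=m&(h[...,0]>50)&(h[...,0]<90)&(h[...,1]>90)
    q,a,k=quad(mm);print("crate",n,a,q.tolist());print(np.round([onz(s,x,.038)for x in q],4).tolist());out["c"+n]=q
for n,s,w in(("S",S,(55,180,180,280)),("D",D,(295,240,455,360))):
    vis.append(cv2.resize(s["img"][w[1]:w[3],w[0]:w[2],::-1],(500,400) if n=="S" else (533,400),interpolation=cv2.INTER_CUBIC))
v=np.hstack(vis);cv2.imwrite("pics/crate.png",cv2.resize(v,(800,310)))
E
```

```text
top S 519.0 [[334.0, 193.0], [314.0, 203.0], [297.0, 184.0], [314.0, 173.0]]
[[0.4972, 0.2149], [0.5343, 0.1656], [0.4776, 0.1219], [0.4356, 0.1642]] [0.4862 0.1667 0.17  ]
top D 338.5 [[250.0, 123.0], [237.0, 138.0], [216.0, 133.0], [229.0, 119.0]]
[[0.5344, 0.1716], [0.4754, 0.1249], [0.4378, 0.1701], [0.494, 0.2154]] [0.4854 0.1705 0.17  ]
 tri [0.495  0.2159 0.1687] [0.0011 0.0011]
 tri [0.5337 0.1668 0.1716] [0.0019 0.0019]
 tri [0.4759 0.1229 0.1699] [0.0016 0.0016]
 tri [0.4368 0.1647 0.1726] [0.0012 0.0012]
boardD 2820.5 [[374.0, 219.0], [304.0, 242.0], [280.0, 205.0], [345.0, 186.0]]
[[0.7178, -0.1467, 0.014], [0.5236, -0.1309, 0.014], [0.5355, 0.0059, 0.014], [0.7286, -0.0106, 0.014]]
boardW 15156.5 [[377.0, 69.0], [362.0, 171.0], [215.0, 158.0], [222.0, 54.0]]
[ 0.5205 -0.1306  0.014 ] tri [ 0.522  -0.1312  0.0157] [0.0011 0.0011]
[0.5349 0.0055 0.014 ] tri [0.5351 0.0053 0.0146] [0. 0.]
[ 0.728  -0.0102  0.014 ] tri [ 0.7283 -0.0104  0.0141] [0.0004 0.0004]
[ 0.7177 -0.1415  0.014 ] tri [ 0.7195 -0.1432  0.01  ] [0.0016 0.0016]
crate S 4492.5 [[162.0, 202.0], [143.0, 270.0], [72.0, 263.0], [99.0, 196.0]]
[[0.4713, -0.2451, 0.038], [0.6898, -0.2465, 0.038], [0.6889, -0.4307, 0.038], [0.469, -0.4268, 0.038]]
crate D 8833.5 [[455.0, 315.0], [361.0, 364.0], [306.0, 284.0], [391.0, 248.0]]
[[0.671, -0.4421, 0.038], [0.4499, -0.4374, 0.038], [0.454, -0.2485, 0.038], [0.6744, -0.2534, 0.038]]
```

View pics/crate.png

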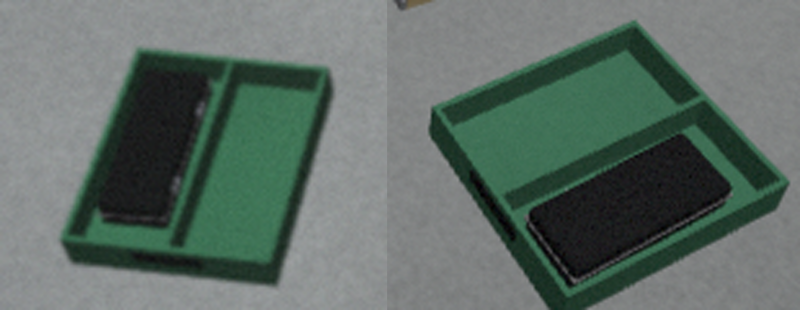

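The close crop confirms the brown carton: green band, and a label with a green patch on its (-x,-y) face. In the crate crop the empty bay is on the +y side. Next I work out the obstacle positions, the crate frame and the first move.

```bash
cat >> h.py <<'E'
from scipy.spatial.transform import Rotation as R
def go(target,yjaw):
    """world target, jaw-axis angle in world (deg, mod 180) -> tool offset mm, roll rad"""
    o=ctrl.get_obs();M=R.from_euler('xyz',o["orientation"],degrees=True).as_matrix()
    off=M.T@(np.array(target)-o["tool_pos"])*1000
    cur=np.degrees(np.arctan2(M[1,1],M[0,1]));d=(yjaw-cur+90)%180-90
    print("jaw now",cur.round(2),"offset",off.round(1),"roll",round(-np.radians(d),4),"or",round(-np.radians(d)+np.pi*np.sign(d),4));return off
E
python3 - <<'E'
from h import *
S=snap("scene");D=snap("side")
print("pink top",[onz(D,p,.17).round(3).tolist() for p in((192,165),(224,163),(226,178),(194,180))])
print("jar",tri([ray(S,(308,266)),ray(D,(293,140))]),"tape",tri([ray(S,(205,175)),ray(D,(243,266))]))
rS=[(99.2,196.1),(161.5,202.6),(144.4,265),(75,257.4)];rD=[(312.4,281.4),(391.8,247.7),(450.3,310.8),(364,350)]
for s,q in((S,rS),(D,rD)):print(np.round([onz(s,p,.038) for p in q],4)[:,:2].tolist())
go([.486,.1685,.24],129)
E
```

```text
pink top [[0.338, 0.074, 0.17], [0.406, 0.047, 0.17], [0.389, -0.005, 0.17], [0.324, 0.022, 0.17]]
jar (array([0.66205314, 0.1618503 , 0.08210099]), [np.float64(0.001241150725157012), np.float64(0.0012411507251569322)]) tape (array([ 0.35804936, -0.1425854 ,  0.03537952]), [np.float64(0.0014685203694097362), np.float64(0.0014685203694097548)])
[[0.4693, -0.4262], [0.4735, -0.2461], [0.6753, -0.2464], [0.6721, -0.4285]]
[[0.4693, -0.249], [0.6766, -0.2536], [0.67, -0.4312], [0.4708, -0.419]]
jaw now 180.0 offset [-168.5  188.9   -2.5] roll 0.8901 or -2.2515
```

jog_arm(
  motion=[
    {"offset": [-168.5, 189, -2], "roll": 0.89, "hand": 87.6},
    {"offset": [-168.5, 189, -2], "roll": 0.89, "hand": 87.6},
    {"offset": [-168.5, 189, -2], "roll": 0.89, "hand": 87.6},
    {"offset": [-168.5, 189, -2], "roll": 0.89, "hand": 87.6},
    {"offset": [-168.5, 189, -2], "roll": 0.89, "hand": 87.6},
    {"offset": [-168.5, 189, -2], "roll": 0.89, "hand": 87.6},
    {"offset": [-168.5, 189, -2], "roll": 0.89, "hand": 87.6},
    {"offset": [-168.5, 189, -2], "roll": 0.89, "hand": 87.6},
    {"offset": [-168.5, 189, -2], "roll": 0.89, "hand": 87.6},
    {"offset": [-168.5, 189, -2], "roll": 0.89, "hand": 87.6},
    {"offset": [-168.5, 189, -2], "roll": 0.89, "hand": 87.6},
  ],
)

```text
clock: 1.32
tool_pos: [0.4863, 0.1683, 0.2396]
orientation: [-180.0, 0.0, -140.9]
force: [-0.5, 0.7, -0.6]
opening: 0.0873
```

```bash
python3 - <<'E'
from h import *
o=ctrl.get_obs();W=snap("wrist","pics/w1.png");print(o["joint_pos"].round(1),o["tool_pos"],o["orientation"],o["force"].round(1))
go([.486,.1685,.14],129)
D=snap("side")
cv2.imwrite("pics/d1.png",np.hstack([cv2.resize(W["img"][...,::-1],(400,300)),cv2.resize(D["img"][...,::-1],(400,300))]))
E
```

```text
[ 41.    5.3 -19.1   0.  -65.6 -91.9] [0.48629755 0.168264   0.23957643] [-1.79996812e+02  1.16735530e-03 -1.40885869e+02] [-0.5  0.7 -0.6]
jaw now 129.06 offset [-0.   0.5 99.4] roll 0.0011 or -3.1405
```

View pics/d1.png

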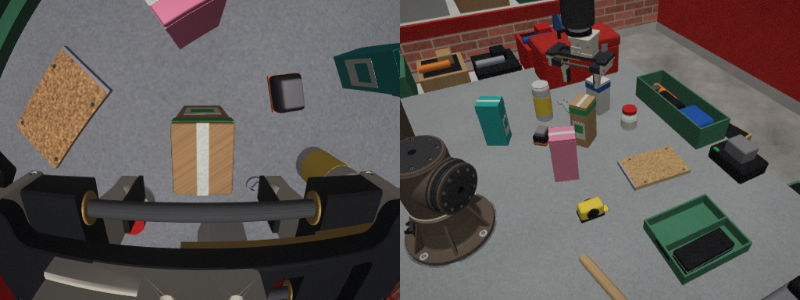

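The wrist view has the carton top square to the jaws and centred at column 202 of 400. The label is on the far (robot) side, and nothing is under the fingers.

jog_arm(
  motion=[
    {"offset": [0, 0.5, 40], "roll": 0, "hand": 87.6},
    {"offset": [0, 0.5, 75], "roll": 0, "hand": 87.6},
    {"offset": [0, 0.5, 99], "roll": 0, "hand": 87.6},
    {"offset": [0, 0.5, 99], "roll": 0, "hand": 87.6},
    {"offset": [0, 0.5, 99], "roll": 0, "hand": 87.6},
    {"offset": [0, 0.5, 99], "roll": 0, "hand": 50},
    {"offset": [0, 0.5, 99], "roll": 0, "hand": 50},
    {"offset": [0, 0.5, 99], "roll": 0, "hand": 50},
    {"offset": [0, 0.5, 99], "roll": 0, "hand": 50},
    {"offset": [0, 0.5, 99], "roll": 0, "hand": 50},
    {"offset": [0, 0.5, 99], "roll": 0, "hand": 50},
    {"offset": [0, 0.5, 99], "roll": 0, "hand": 50},
  ],
)

```text
clock: 2.42
tool_pos: [0.4861, 0.1693, 0.1415]
orientation: [-180.0, 0.1, -141.0]
force: [-2.0, 0.3, 7.0]
opening: 0.0622
```

```bash
python3 - <<'E'
from h import *
# board steel edge from first wrist shot (w0): row profiles across the strip
W={"K":np.array([[297.3186,0,257.2735],[0,297.3186,190.914],[0,0,1]]),"T_tool_cam":[[0.0021,-0.9579,-0.2869,0.0774],[1,.002,.0007,.0001],[-.0001,-.2869,.958,-.147],[0,0,0,1]]}
i=cv2.cvtColor(cv2.imread("pics/w0.png"),cv2.COLOR_BGR2HSV);g=cv2.imread("pics/w0.png").sum(2)//3
pose=([.674578,0,.236713],[179.9135,-.01,-90.002])
for r in(80,100,120,140,160):print(r,g[r,355:390].tolist(),i[r,355:390,1].tolist())
go([.53,.1685,.19],129)
E
```

```text
80 [123, 116, 110, 114, 124, 126, 127, 125, 128, 123, 110, 112, 114, 113, 122, 133, 124, 109, 110, 123, 146, 146, 147, 143, 130, 130, 129, 123, 122, 124, 126, 127, 126, 124, 122] [126, 127, 127, 128, 126, 124, 124, 125, 123, 125, 127, 126, 127, 127, 126, 125, 125, 128, 124, 69, 25, 21, 21, 20, 10, 10, 6, 10, 8, 10, 12, 12, 10, 10, 8]
100 [156, 156, 140, 128, 124, 119, 116, 116, 118, 131, 140, 140, 122, 109, 106, 97, 96, 128, 148, 148, 151, 143, 131, 128, 131, 131, 125, 123, 126, 131, 135, 133, 130, 128, 128] [121, 122, 125, 126, 130, 128, 127, 126, 128, 126, 127, 125, 124, 126, 125, 123, 118, 28, 23, 23, 22, 20, 11, 10, 10, 6, 8, 8, 8, 9, 9, 9, 10, 12, 10]
120 [130, 128, 138, 140, 124, 107, 104, 113, 113, 122, 128, 130, 127, 125, 128, 144, 150, 152, 152, 136, 131, 130, 133, 134, 133, 130, 132, 131, 131, 130, 134, 133, 133, 133, 132] [128, 126, 126, 125, 127, 127, 128, 128, 129, 124, 125, 125, 130, 127, 101, 15, 24, 22, 24, 11, 8, 8, 9, 9, 8, 6, 8, 11, 8, 8, 9, 8, 9, 8, 8]
140 [124, 125, 125, 133, 140, 143, 141, 140, 140, 144, 143, 138, 148, 154, 155, 153, 145, 135, 130, 127, 126, 127, 131, 132, 133, 132, 137, 136, 134, 136, 133, 131, 129, 129, 132] [125, 124, 127, 127, 127, 124, 126, 127, 124, 125, 125, 115, 18, 22, 23, 22, 17, 9, 8, 6, 10, 12, 10, 11, 9, 8, 9, 6, 6, 6, 9, 10, 10, 10, 9]
160 [110, 113, 125, 128, 125, 120, 129, 136, 139, 147, 155, 154, 154, 144, 135, 132, 134, 135, 136, 136, 136, 134, 132, 131, 130, 130, 135, 137, 132, 129, 129, 132, 138, 140, 136] [127, 124, 124, 128, 124, 126, 124, 124, 115, 30, 25, 25, 22, 15, 9, 9, 9, 9, 7, 9, 7, 11, 9, 8, 8, 10, 7, 7, 9, 8, 12, 13, 11, 7, 9]
jaw now 129.02 offset [-33.7 -28.3 -48.4] roll 0.0004 or -3.1412
```

```bash
python3 - <<'E'
from h import *
W={"K":np.array([[297.3186,0,257.2735],[0,297.3186,190.914],[0,0,1]]),"T_tool_cam":[[0.0021,-0.9579,-0.2869,0.0774],[1,.002,.0007,.0001],[-.0001,-.2869,.958,-.147],[0,0,0,1]]}
pose=([.674578,0,.236713],[179.9135,-.01,-90.002])
def f(px):
    o,d=wray(W,px,pose);return (o+d*(.014-o[2])/d[2])
e=np.array([f(p) for p in((378.5,80),(376.2,100),(373.7,120),(371.2,140),(368.2,160))]);print(e.round(4))
# strip ends & back edges from w0
im=cv2.imread("pics/w0.png");h=cv2.cvtColor(im,cv2.COLOR_BGR2HSV)
m=((h[...,0]<28)&(h[...,1]>70));m[:, :200]=0;m[:,400:]=0;m[:30]=0;m[190:]=0
lo=[];hi=[];bk=[]
for c in range(230,360,10):
    r=np.where(m[40:185,c])[0]+40;lo.append(f((c,r.min()-.5)));hi.append(f((c,r.max()+.5)))
for r in range(70,155,10):
    c=np.where(m[r])[0];bk.append(f((c.min()-.5,r)))
lo,hi,bk=map(np.array,(lo,hi,bk))
for n,v in(("front",e),("lo",lo),("hi",hi),("back",bk)):
    l=cv2.fitLine(v[:,:2].astype(np.float32),cv2.DIST_HUBER,0,.01,.01).ravel();print(n,l,np.degrees(np.arctan2(l[1],l[0])))
E
```

```text
[[ 0.5179 -0.1162  0.014 ]
 [ 0.5205 -0.0895  0.014 ]
 [ 0.5229 -0.0631  0.014 ]
 [ 0.5248 -0.0365  0.014 ]
 [ 0.527  -0.0097  0.014 ]]
front [ 0.08441412  0.99643075  0.5226415  -0.06300443] 85.15766
lo [ 0.99616086 -0.08754134  0.6384528  -0.13328125] -5.0221777
hi [ 0.99568    -0.0928514   0.6342053  -0.00223351] -5.327667
back [ 0.0885416   0.9960725   0.72267437 -0.07087795] 84.92028
```

jog_arm(
  motion=[
    {"offset": [0, 0, -25], "roll": 0, "hand": 50},
    {"offset": [-15, -12, -50], "roll": 0, "hand": 50},
    {"offset": [-34, -28, -50], "roll": 0, "hand": 50},
    {"offset": [-34, -28, -50], "roll": 0, "hand": 50},
  ],
)

```text
clock: 2.75
tool_pos: [0.5335, 0.1695, 0.1919]
orientation: [-179.9, 0.2, -141.0]
force: [1.1, 1.1, -5.1]
opening: 0.0617
```

```bash
python3 - <<'E'
from h import *
go([.4785,-.0537,.19],85); go([.4785,-.0537,.142],85)
E
```

```text
jaw now 129.03 offset [ 183.3 -138.7    1.3] roll 0.7684 or -2.3732
jaw now 129.03 offset [ 183.5 -138.7   49.3] roll 0.7684 or -2.3732
```

jog_arm(
  motion=[
    {"offset": [20, -15, 1], "roll": 0.1, "hand": 50},
    {"offset": [45, -34, 1], "roll": 0.2, "hand": 50},
    {"offset": [70, -53, 1], "roll": 0.3, "hand": 50},
    {"offset": [95, -72, 1], "roll": 0.4, "hand": 50},
    {"offset": [120, -91, 1], "roll": 0.5, "hand": 50},
    {"offset": [145, -110, 1], "roll": 0.6, "hand": 50},
    {"offset": [165, -125, 1], "roll": 0.7, "hand": 50},
    {"offset": [178, -135, 1], "roll": 0.75, "hand": 50},
    {"offset": [183.4, -138.7, 1], "roll": 0.7685, "hand": 50},
    {"offset": [183.4, -138.7, 1], "roll": 0.7685, "hand": 50},
    {"offset": [183.4, -138.7, 1], "roll": 0.7685, "hand": 50},
    {"offset": [183.4, -138.7, 1], "roll": 0.7685, "hand": 50},
  ],
)

```text
clock: 3.75
tool_pos: [0.4747, -0.054, 0.1893]
orientation: [180.0, -0.0, 175.1]
force: [0.0, 0.6, -4.0]
opening: 0.0619
```

```bash
python3 - <<'E'
from h import *
go([.4785,-.0537,.142],85)
o=ctrl.get_obs();print(o["joint_pos"].round(1),o["tool_pos"])
E
```

```text
jaw now 85.06 offset [-3.8  0.7 47.3] roll 0.001 or -3.1406
[  17.2    4.1  -27.5   -0.   -58.5 -112.1] [ 0.474677   -0.05404706  0.18934306]
```

jog_arm(
  motion=[
    {"offset": [-4, 0.7, 15], "roll": 0, "hand": 50},
    {"offset": [-4, 0.7, 30], "roll": 0, "hand": 50},
    {"offset": [-4, 0.7, 40], "roll": 0, "hand": 50},
    {"offset": [-4, 0.7, 44], "roll": 0, "hand": 50},
    {"offset": [-4, 0.7, 45.5], "roll": 0, "hand": 50},
    {"offset": [-4, 0.7, 45.5], "roll": 0, "hand": 50},
    {"offset": [-4, 0.7, 45.5], "roll": 0, "hand": 50},
  ],
)

```text
clock: 4.33
tool_pos: [0.479, -0.0541, 0.1446]
orientation: [180.0, 0.0, 175.0]
force: [-0.0, 0.7, -3.9]
opening: 0.0617
```

```bash
python3 - <<'E'
from h import *
go([.4785,-.0537,.142],85);print(ctrl.get_obs()["force"])
S=snap("scene");D=snap("side")
cv2.imwrite("pics/p1.png",np.hstack([cv2.resize(S["img"][160:310,170:320,::-1],(400,400),interpolation=cv2.INTER_CUBIC),cv2.resize(D["img"][110:260,210:360,::-1],(400,400),interpolation=cv2.INTER_CUBIC)]))
E
```

```text
jaw now 85.01 offset [0.6 0.4 2.6] roll 0.0001 or -3.1415
[-0.04565259  0.71963012 -3.86400672]
```

View pics/p1.png

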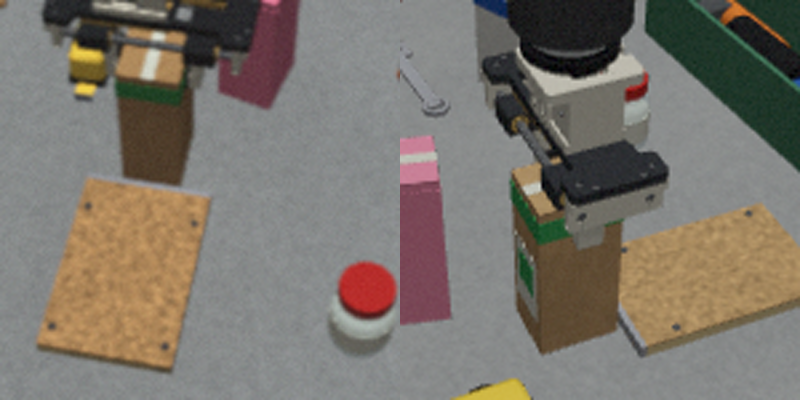

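The carton stands square before the board's steel edge, centred in y, with the heel corner at about (292,234) in the side view.

```bash
python3 - <<'E'
from h import *
D=snap("side");E=np.array([.5231,-.0575]);c,s=np.cos(np.radians(-5)),np.sin(np.radians(-5));B=np.array([[c,s],[-s,c]])
for p in((291.75,233.75),(263.4,242)):
    q=onz(D,p,.003);print(q.round(4),"board frame",(B@(q[:2]-E)).round(4))
o=ctrl.get_obs();print("tcp board",(B@(o["tool_pos"][:2]-E)).round(4))
E
```

```text
[ 0.5169 -0.0864  0.003 ] board frame [-0.0037 -0.0294]
[ 0.4431 -0.0781  0.003 ] board frame [-0.0779 -0.0275]
tcp board [-0.0443 -0.0006]
```

jog_arm(
  motion=[
    {"offset": [0, 0, 1.5], "roll": 0, "hand": 50},
    {"offset": [0, 0, 2.5], "roll": 0, "hand": 50},
    {"offset": [0, 0, 2.5], "roll": 0, "hand": 50},
    {"offset": [0, 0, 2.5], "roll": 0, "hand": 50},
  ],
)

```text
clock: 4.82
tool_pos: [0.4788, -0.0544, 0.1418]
orientation: [180.0, 0.0, 175.0]
force: [0.9, -0.2, -1.7]
opening: 0.0617
```

jog_arm(
  motion=[
    {"offset": [0, 0, 0], "roll": 0, "hand": 87.6},
    {"offset": [0, 0, 0], "roll": 0, "hand": 87.6},
    {"offset": [0, 0, 0], "roll": 0, "hand": 87.6},
    {"offset": [0, 0, 0], "roll": 0, "hand": 87.6},
    {"offset": [0, 0, 0], "roll": 0, "hand": 87.6},
    {"offset": [0, 0, 0], "roll": 0, "hand": 87.6},
    {"offset": [0, 0, -20], "roll": 0, "hand": 87.6},
    {"offset": [0, 0, -45], "roll": 0, "hand": 87.6},
    {"offset": [0, 0, -60], "roll": 0, "hand": 87.6},
    {"offset": [0, 0, -60], "roll": 0, "hand": 87.6},
    {"offset": [0, 0, -60], "roll": 0, "hand": 87.6},
    {"offset": [35, 0, -60], "roll": 0, "hand": 40},
    {"offset": [66, 0, -60], "roll": 0, "hand": 0},
    {"offset": [66, 0, -60], "roll": 0, "hand": 0},
    {"offset": [66, 0, -60], "roll": 0, "hand": 0},
    {"offset": [66, 0, -60], "roll": 0, "hand": 0},
    {"offset": [66, 0, -60], "roll": 0, "hand": 0},
  ],
)

```text
clock: 6.23
tool_pos: [0.4133, -0.0485, 0.2013]
orientation: [-180.0, -0.0, 175.0]
force: [0.4, 0.5, 0.2]
opening: 0.053
```

```bash
python3 - <<'E'
from h import *
o=ctrl.get_obs();print(o["joint_pos"].round(1))
S=snap("scene");D=snap("side");W=snap("wrist")
a=np.hstack([cv2.resize(S["img"][160:310,170:320,::-1],(400,400),interpolation=cv2.INTER_CUBIC),cv2.resize(D["img"][90:240,200:350,::-1],(400,400),interpolation=cv2.INTER_CUBIC)])
cv2.imwrite("pics/p2.png",a)
E
```

```text
[  20.8   -3.1  -33.     0.   -60.1 -115.8]
```

View pics/p2.png

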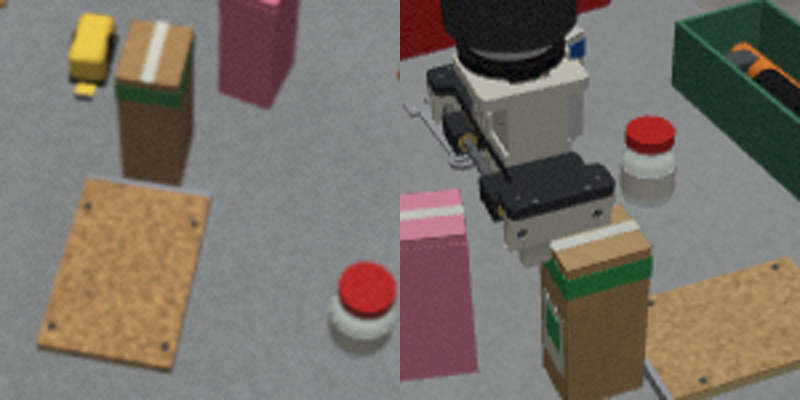

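The carton stands free and upright in front of the edge with the hand behind it. I lower the closed fingers, then push.

jog_arm(
  motion=[
    {"offset": [0, 0, 0], "roll": 0, "hand": 0},
    {"offset": [0, 0, 15], "roll": 0, "hand": 0},
    {"offset": [0, 0, 35], "roll": 0, "hand": 0},
    {"offset": [0, 0, 47], "roll": 0, "hand": 0},
    {"offset": [0, 0, 47], "roll": 0, "hand": 0},
    {"offset": [0, 0, 47], "roll": 0, "hand": 0},
    {"offset": [0, 0, 47], "roll": 0, "hand": 0},
    {"offset": [0, 0, 47], "roll": 0, "hand": 0},
  ],
)

```text
clock: 7.05
tool_pos: [0.4135, -0.0484, 0.1555]
orientation: [180.0, 0.1, 175.0]
force: [0.2, 0.9, 0.1]
opening: 0.0003
```

jog_arm(
  motion=[
    {"offset": [-8, 0, 0], "roll": 0, "hand": 0},
    {"offset": [-14, 0, 0], "roll": 0, "hand": 0},
    {"offset": [-19, 0, 0], "roll": 0, "hand": 0},
    {"offset": [-24, 0, 0], "roll": 0, "hand": 0},
    {"offset": [-29, 0, 0], "roll": 0, "hand": 0},
    {"offset": [-34, 0, 0], "roll": 0, "hand": 0},
    {"offset": [-39, 0, 0], "roll": 0, "hand": 0},
    {"offset": [-44, 0, 0], "roll": 0, "hand": 0},
    {"offset": [-49, 0, 0], "roll": 0, "hand": 0},
    {"offset": [-54, 0, 0], "roll": 0, "hand": 0},
    {"offset": [-58, 0, 0], "roll": 0, "hand": 0},
  ],
)

```text
clock: 7.97
tool_pos: [0.4713, -0.0537, 0.1546]
orientation: [180.0, 0.0, 175.0]
force: [-0.2, 0.9, 1.1]
opening: 0.0008
```

```bash
python3 - <<'E'
from h import *
o=ctrl.get_obs();print(o["tool_pos"],o["force"].round(2))
S=snap("scene");D=snap("side")
cv2.imwrite("pics/p3.png",np.hstack([cv2.resize(S["img"][160:310,170:320,::-1],(400,400),interpolation=cv2.INTER_CUBIC),cv2.resize(D["img"][90:240,200:350,::-1],(400,400),interpolation=cv2.INTER_CUBIC)]))
E
```

```text
[ 0.47129466 -0.05366632  0.15456715] [-0.17  0.86  1.12]
```

View pics/p3.png

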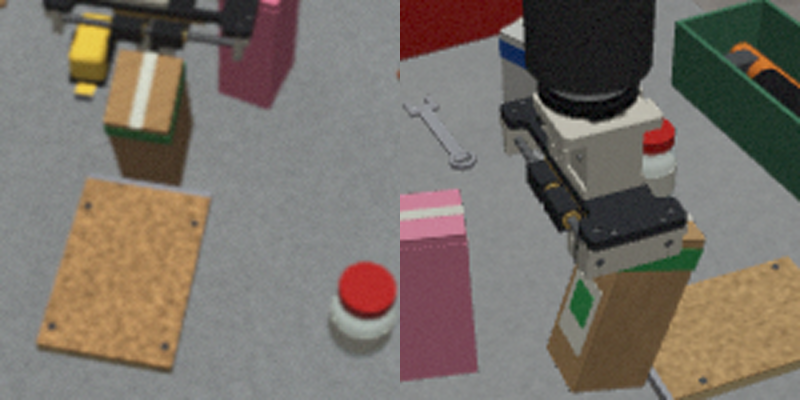

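The carton is tipping straight with its heel at the edge, so I continue.

jog_arm(
  motion=[
    {"offset": [-5, 0, 0], "roll": 0, "hand": 0},
    {"offset": [-9, 0, 0], "roll": 0, "hand": 0},
    {"offset": [-13, 0, 0], "roll": 0, "hand": 0},
    {"offset": [-17, 0, 0], "roll": 0, "hand": 0},
    {"offset": [-21, 0, 0], "roll": 0, "hand": 0},
    {"offset": [-25, 0, 0], "roll": 0, "hand": 0},
    {"offset": [-29, 0, 0], "roll": 0, "hand": 0},
    {"offset": [-33, 0, 0], "roll": 0, "hand": 0},
    {"offset": [-37, 0, 0], "roll": 0, "hand": 0},
    {"offset": [-40, 0, 0], "roll": 0, "hand": 0},
    {"offset": [-40, 0, 0], "roll": 0, "hand": 0},
    {"offset": [-20, 0, -20], "roll": 0, "hand": 0},
    {"offset": [-10, 0, -45], "roll": 0, "hand": 0},
    {"offset": [-10, 0, -60], "roll": 0, "hand": 0},
    {"offset": [-10, 0, -60], "roll": 0, "hand": 0},
  ],
)

```text
clock: 9.32
tool_pos: [0.4818, -0.0544, 0.2182]
orientation: [179.9, 0.3, 175.0]
force: [0.9, 0.2, 0.7]
opening: 0.0004
```

```bash
python3 - <<'E'
from h import *
o=ctrl.get_obs();print(o["tool_pos"],o["force"].round(2))
S=snap("scene");D=snap("side")
cv2.imwrite("pics/p4.png",np.hstack([cv2.resize(S["img"][160:310,170:320,::-1],(400,400),interpolation=cv2.INTER_CUBIC),cv2.resize(D["img"][110:260,230:380,::-1],(400,400),interpolation=cv2.INTER_CUBIC)]))
E
```

```text
[ 0.48184358 -0.05435858  0.21816575] [0.94 0.18 0.75]
```

View pics/p4.png

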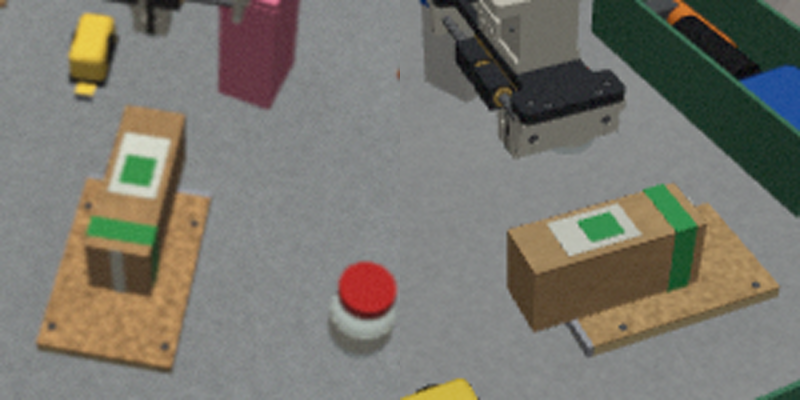

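The carton lies flat on the board, label up, across the front edge. I triangulate its top face, and the crate at the same time.

```bash
python3 - <<'E'
from h import *
S=snap("scene");D=snap("side")
def cv(q,ox,oy,k=2.667,dx=0):return [(ox+(x-dx)/k,oy+y/k) for x,y in q]
qs=cv([(125,108),(186,113),(156,245),(88,238)],170,160);qd=cv([(507,231),(0,0),(0,0),(0,0)],230,110,dx=400)
# order: foot -y?, foot +y, top +y, top -y
qd=cv([(533,270),(507,231),(674,185),(702,225)],230,110,dx=400)
P=[]
for a,b in zip(qs,qd):
    p,r=tri([ray(S,a),ray(D,b)]);P.append(p);print(p.round(4),np.round(r,4),onz(S,a,.09).round(4)[:2],onz(D,b,.09).round(4)[:2])
P=np.array(P);print("ctr",P.mean(0).round(4));
for i,j in((0,3),(1,2),(0,1),(3,2)):
    d=P[j]-P[i];print(np.linalg.norm(d).round(4),np.degrees(np.arctan2(d[1],d[0])).round(1))
c=np.hstack([P[:,:2]])
go([*P.mean(0)[:2],.068],85)
E
```

```text
[ 0.4862 -0.0831  0.0887] [0.0031 0.0031] [ 0.4899 -0.085 ] [ 0.4843 -0.081 ]
[ 0.4888 -0.0241  0.088 ] [0.0007 0.0007] [ 0.4897 -0.0234] [ 0.4881 -0.0269]
[ 0.6522 -0.0383  0.0919] [0.0064 0.0064] [ 0.6463 -0.0338] [ 0.656  -0.0431]
[ 0.6461 -0.0987  0.0893] [0.0015 0.0015] [ 0.6454 -0.0975] [ 0.6462 -0.1008]
ctr [ 0.5684 -0.0611  0.0895]
0.1606 -5.6
0.1641 -5.0
0.059 87.5
0.0608 84.2
jaw now 84.97 offset [-88.6   1.2 145.8] roll -0.0006 or 3.141
```

jog_arm(
  motion=[
    {"offset": [-30, 0, 0], "roll": 0, "hand": 87.6},
    {"offset": [-60, 1, 20], "roll": 0, "hand": 87.6},
    {"offset": [-88.5, 1, 40], "roll": 0, "hand": 87.6},
    {"offset": [-88.5, 1, 60], "roll": 0, "hand": 87.6},
    {"offset": [-88.5, 1, 75], "roll": 0, "hand": 87.6},
    {"offset": [-88.5, 1, 85], "roll": 0, "hand": 87.6},
    {"offset": [-88.5, 1, 85], "roll": 0, "hand": 87.6},
    {"offset": [-88.5, 1, 85], "roll": 0, "hand": 87.6},
    {"offset": [-88.5, 1, 85], "roll": 0, "hand": 87.6},
    {"offset": [-88.5, 1, 85], "roll": 0, "hand": 87.6},
    {"offset": [-88.5, 1, 85], "roll": 0, "hand": 87.6},
    {"offset": [-88.5, 1, 85], "roll": 0, "hand": 87.6},
    {"offset": [-88.5, 1, 85], "roll": 0, "hand": 87.6},
    {"offset": [-88.5, 1, 85], "roll": 0, "hand": 87.6},
  ],
)

```text
clock: 10.68
tool_pos: [0.5689, -0.0612, 0.13]
orientation: [180.0, 0.0, 175.0]
force: [-0.3, 0.5, 0.2]
opening: 0.0857
```

```bash
python3 - <<'E'
from h import *
go([.569,-.061,.068],85);print(ctrl.get_obs()["opening"])
E
```

```text
jaw now 84.98 offset [-0.1  0.2 62. ] roll -0.0004 or 3.1412
0.08567194803736533
```

jog_arm(
  motion=[
    {"offset": [0, 0, 25], "roll": 0, "hand": 87.6},
    {"offset": [0, 0, 45], "roll": 0, "hand": 87.6},
    {"offset": [0, 0, 58], "roll": 0, "hand": 87.6},
    {"offset": [0, 0, 61], "roll": 0, "hand": 87.6},
    {"offset": [0, 0, 61], "roll": 0, "hand": 87.6},
    {"offset": [0, 0, 61], "roll": 0, "hand": 50},
    {"offset": [0, 0, 61], "roll": 0, "hand": 50},
    {"offset": [0, 0, 61], "roll": 0, "hand": 50},
    {"offset": [0, 0, 61], "roll": 0, "hand": 50},
    {"offset": [0, 0, 61], "roll": 0, "hand": 50},
    {"offset": [0, 0, 61], "roll": 0, "hand": 50},
    {"offset": [0, 0, 61], "roll": 0, "hand": 50},
  ],
)

```text
clock: 11.68
tool_pos: [0.5691, -0.0613, 0.0693]
orientation: [180.0, 0.1, 175.0]
force: [-1.9, 0.6, 6.6]
opening: 0.0622
```

```bash
python3 - <<'E'
from h import *
S=snap("scene");D=snap("side")
def f(s,q,z):
    p=np.array([onz(s,x,z)[:2] for x in q]);return p
# rim corners picked in both views, order: (-x,-y),(+x,-y)... print triangulated
rS=[(99.2,196.1),(161.5,202.6),(144.4,265),(75,257.4)]
rD=[(364,350),(312.4,281.4),(391.8,247.7),(450.3,310.8)]
for a,b in zip(rS,rD):
    p,r=tri([ray(S,a),ray(D,b)]);print("rim",p.round(4),np.round(r,4))
# bay floor quad by brightness of green (floor is brightest big region)
for n,s,w in(("S",S,(55,180,180,280)),("D",D,(295,240,460,365))):
    h=cv2.cvtColor(s["img"],cv2.COLOR_RGB2HSV).astype(int);m=np.zeros(h.shape[:2],bool);m[w[1]:w[3],w[0]:w[2]]=1
    g=m&(h[...,0]>50)&(h[...,0]<90)&(h[...,1]>90);v=h[...,2][g];print(n,np.percentile(v,[5,25,50,75,95]))
    t=cv2.threshold(v.astype(np.uint8).reshape(-1,1),0,255,cv2.THRESH_OTSU)[0]
    q,a,k=quad(g&(h[...,2]>t));print(t,a,q.tolist(),f(s,q,.005).round(4).tolist())
    k=s["img"][w[1]:w[3],w[0]:w[2],::-1].copy();cv2.imwrite("pics/k%s.png"%n,cv2.resize(k,None,fx=3,fy=3))
E
```

```text
rim [ 0.4705 -0.4224  0.0416] [0.0026 0.0026]
rim [ 0.4709 -0.2471  0.0345] [0. 0.]
rim [ 0.6763 -0.2496  0.0362] [0.0034 0.0034]
rim [ 0.6712 -0.43    0.0359] [0.0006 0.0006]
S [ 44.  65. 109. 115. 118.]
83.0 2044.0 [[158.0, 209.0], [142.0, 265.0], [79.0, 257.0], [127.0, 198.0]] [[0.4725, -0.2609], [0.6574, -0.2624], [0.6511, -0.4338], [0.4426, -0.3592]]
D [ 50.  60.  98. 115. 119.]
86.0 2376.5 [[413.0, 280.0], [338.0, 319.0], [317.0, 287.0], [387.0, 259.0]] [[0.6809, -0.3275], [0.4806, -0.331], [0.4854, -0.2468], [0.6692, -0.2559]]
```

jog_arm(
  motion=[
    {"offset": [0, 0, -20], "roll": 0, "hand": 50},
    {"offset": [0, 0, -45], "roll": 0, "hand": 50},
    {"offset": [0, 0, -70], "roll": 0, "hand": 50},
    {"offset": [0, 0, -82], "roll": 0, "hand": 50},
    {"offset": [0, 0, -82], "roll": 0, "hand": 50},
    {"offset": [0, 0, -82], "roll": 0, "hand": 50},
  ],
)

```text
clock: 12.28
tool_pos: [0.5684, -0.0611, 0.1502]
orientation: [180.0, 0.0, 174.9]
force: [-0.8, -1.0, -4.4]
opening: 0.0617
```

```bash
python3 - <<'E'
from h import *
go([.573,-.294,.15],88.8);print(ctrl.get_obs()["tool_pos"])
E
```

```text
jaw now 84.95 offset [ -25.1 -231.6    0. ] roll -0.0672 or 3.0744
[ 0.56836605 -0.06108624  0.15019186]
```

jog_arm(
  motion=[
    {"offset": [-2, -20, 0], "roll": -0.01, "hand": 50},
    {"offset": [-5, -45, 0], "roll": -0.02, "hand": 50},
    {"offset": [-8, -75, 0], "roll": -0.03, "hand": 50},
    {"offset": [-11, -105, 0], "roll": -0.04, "hand": 50},
    {"offset": [-15, -135, 0], "roll": -0.05, "hand": 50},
    {"offset": [-18, -165, 0], "roll": -0.06, "hand": 50},
    {"offset": [-21, -195, 0], "roll": -0.067, "hand": 50},
    {"offset": [-24, -218, 0], "roll": -0.067, "hand": 50},
    {"offset": [-25, -231.5, 0], "roll": -0.067, "hand": 50},
    {"offset": [-25, -231.5, 20], "roll": -0.067, "hand": 50},
    {"offset": [-25, -231.5, 40], "roll": -0.067, "hand": 50},
    {"offset": [-25, -231.5, 40], "roll": -0.067, "hand": 50},
    {"offset": [-25, -231.5, 40], "roll": -0.067, "hand": 50},
  ],
)

```text
clock: 13.37
tool_pos: [0.5717, -0.2935, 0.1081]
orientation: [179.9, -0.3, 178.8]
force: [-0.2, 0.0, -3.4]
opening: 0.0616
```

```bash
python3 - <<'E'
from h import *
go([.573,-.294,.15],88.8);print(ctrl.get_obs()["tool_pos"])
S=snap("scene");D=snap("side")
cv2.imwrite("pics/p5.png",np.hstack([cv2.resize(S["img"][165:285,55:175,::-1],(400,400),interpolation=cv2.INTER_CUBIC),cv2.resize(D["img"][220:370,300:450,::-1],(400,400),interpolation=cv2.INTER_CUBIC)]))
E
```

```text
jaw now 88.81 offset [ -1.1  -0.4 -41.9] roll 0.0001 or -3.1415
[ 0.57173609 -0.2935041   0.10814763]
```

View pics/p5.png

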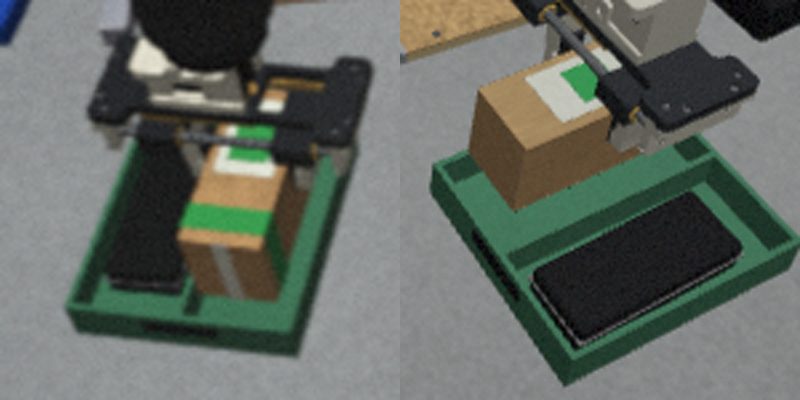

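```bash
python3 - <<'E'
from h import *
S=snap("scene");D=snap("side");C=np.array([.573,-.294]);a=np.radians(-1.2);B=np.array([[np.cos(a),np.sin(a)],[-np.sin(a),np.cos(a)]])
for s,p in((S,(113.5,252.9)),(S,(138.4,255)),(D,(343.9,298)),(D,(326.2,276.2))):
    for z in(.053,):
        q=onz(s,p,z);print(q.round(4),"bay frame",(B@(q[:2]-C)).round(4))
# bay inner rim corners: scene crop, side crop
for n,s,p in(("S +x div",S,(55+190/3.333,165+310/3.333)),("S +x +y",S,(55+285/3.333,165+318/3.333)),("D -x+y in",D,(300+45/2.667,220+182/2.667)),("D +x +y in",D,(300+293/2.667,220+140/2.667))):
    print(n,(B@(onz(s,p,.038)[:2]-C)).round(4))
E
```

```text
[ 0.6573 -0.3284  0.053 ] bay frame [ 0.085  -0.0327]
[ 0.6568 -0.2639  0.053 ] bay frame [0.0831 0.0318]
[ 0.4959 -0.3196  0.053 ] bay frame [-0.0766 -0.0272]
[ 0.4946 -0.2599  0.053 ] bay frame [-0.0791  0.0325]
S +x div [ 0.0917 -0.0378]
S +x +y [0.0894 0.0365]
D -x+y in [-0.1053  0.0242]
D +x +y in [ 0.0922 -0.0287]
```

jog_arm(
  motion=[
    {"offset": [4, 0, 0], "roll": 0, "hand": 50},
    {"offset": [4, 0, 8], "roll": 0, "hand": 50},
    {"offset": [4, 0, 16], "roll": 0, "hand": 50},
    {"offset": [4, 0, 24], "roll": 0, "hand": 50},
    {"offset": [4, 0, 32], "roll": 0, "hand": 50},
    {"offset": [4, 0, 39], "roll": 0, "hand": 50},
    {"offset": [4, 0, 43], "roll": 0, "hand": 50},
    {"offset": [4, 0, 45], "roll": 0, "hand": 50},
    {"offset": [4, 0, 45], "roll": 0, "hand": 50},
    {"offset": [4, 0, 45], "roll": 0, "hand": 50},
  ],
)

```text
clock: 14.4
tool_pos: [0.5696, -0.2941, 0.0656]
orientation: [-180.0, 0.0, 178.8]
force: [-0.5, -0.2, -5.0]
opening: 0.0615
```

```bash
python3 - <<'E'
from h import *
o=ctrl.get_obs();print(o["tool_pos"],o["force"],o["orientation"])
S=snap("scene");D=snap("side")
cv2.imwrite("pics/p6.png",np.hstack([cv2.resize(S["img"][165:285,55:175,::-1],(400,400),interpolation=cv2.INTER_CUBIC),cv2.resize(D["img"][220:370,300:450,::-1],(400,400),interpolation=cv2.INTER_CUBIC)]))
E
```

```text
[ 0.56961374 -0.2940827   0.0655856 ] [-0.51830548 -0.16095843 -4.97658771] [-1.79990726e+02  3.85349485e-03  1.78822742e+02]
```

View pics/p6.png

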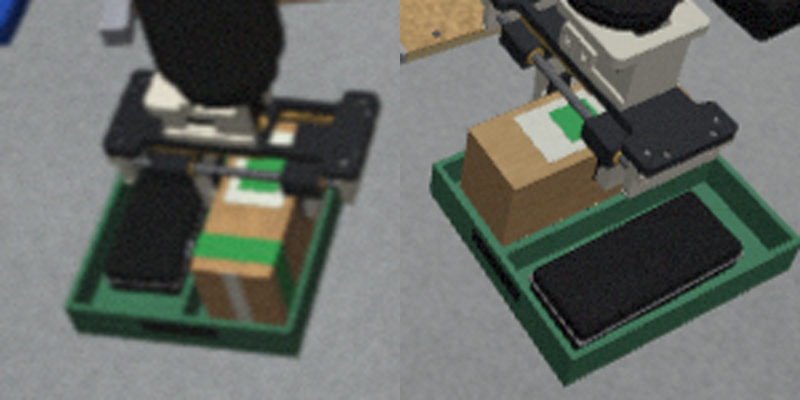

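The carton is inside the bay, clear of the walls, and about 5 mm off the floor.

jog_arm(
  motion=[
    {"offset": [0, 0, 2], "roll": 0, "hand": 50},
    {"offset": [0, 0, 4], "roll": 0, "hand": 50},
    {"offset": [0, 0, 5], "roll": 0, "hand": 50},
    {"offset": [0, 0, 5], "roll": 0, "hand": 50},
    {"offset": [0, 0, 5], "roll": 0, "hand": 50},
  ],
)

```text
clock: 14.92
tool_pos: [0.5694, -0.294, 0.0605]
orientation: [-180.0, -0.0, 178.8]
force: [-0.4, 0.3, -4.4]
opening: 0.0617
```

jog_arm(
  motion=[
    {"offset": [0, 0, 1], "roll": 0, "hand": 50},
    {"offset": [0, 0, 1], "roll": 0, "hand": 50},
    {"offset": [0, 0, 1], "roll": 0, "hand": 87.6},
    {"offset": [0, 0, 1], "roll": 0, "hand": 87.6},
    {"offset": [0, 0, 1], "roll": 0, "hand": 87.6},
    {"offset": [0, 0, 1], "roll": 0, "hand": 87.6},
    {"offset": [0, 0, 1], "roll": 0, "hand": 87.6},
    {"offset": [0, 0, 1], "roll": 0, "hand": 87.6},
    {"offset": [0, 0, 1], "roll": 0, "hand": 87.6},
    {"offset": [0, 0, -15], "roll": 0, "hand": 87.6},
    {"offset": [0, 0, -40], "roll": 0, "hand": 87.6},
    {"offset": [0, 0, -75], "roll": 0, "hand": 87.6},
    {"offset": [0, 0, -110], "roll": 0, "hand": 87.6},
    {"offset": [0, 0, -130], "roll": 0, "hand": 87.6},
    {"offset": [0, -40, -150], "roll": 0, "hand": 87.6},
    {"offset": [0, 40, -150], "roll": 0, "hand": 87.6},
    {"offset": [0, 80, -150], "roll": 0, "hand": 87.6},
    {"offset": [0, 120, -150], "roll": 0, "hand": 87.6},
    {"offset": [0, 120, -150], "roll": 0, "hand": 87.6},
    {"offset": [0, 120, -150], "roll": 0, "hand": 87.6},
  ],
)

```text
clock: 16.58
tool_pos: [0.572, -0.1699, 0.2111]
orientation: [179.9, 0.1, 179.0]
force: [-0.3, 0.0, 1.5]
opening: 0.0873
```

```bash
python3 - <<'E'
from h import *
o=ctrl.get_obs();print(o["tool_pos"],o["force"].round(2),o["clock"])
S=snap("scene","pics/scene9.png");D=snap("side","pics/side9.png")
cv2.imwrite("pics/p7.png",np.vstack([np.hstack([cv2.resize(S["img"][...,::-1],(400,300)),cv2.resize(D["img"][...,::-1],(400,300))]),np.hstack([cv2.resize(S["img"][195:285,55:175,::-1],(400,300),interpolation=cv2.INTER_CUBIC),cv2.resize(D["img"][240:352,300:450,::-1],(400,300),interpolation=cv2.INTER_CUBIC)])]))
E
```

```text
[ 0.57195773 -0.1699333   0.21105957] [-0.28  0.01  1.5 ] 16.5833
```

View pics/p7.png

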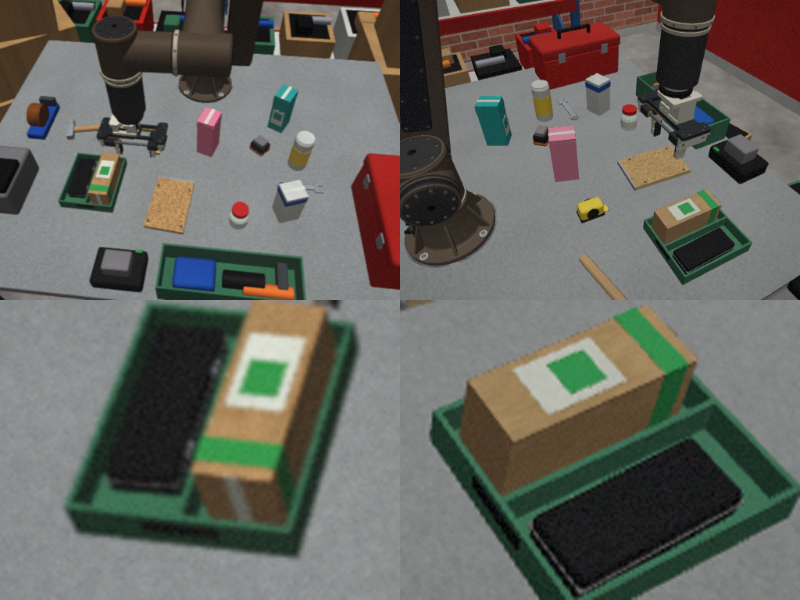

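```bash
python3 - <<'E'
from h import *
S=snap("scene");D=snap("side")
f=lambda s,q,z:np.array([onz(s,p,z)[:2] for p in q]).round(4).tolist()
print("top D",f(D,[(342.4,292.5),(325.5,270),(391.1,242.6),(411,262.5)],.081))
print("top S +x end",f(S,[(114.4,243.6),(137.5,245.4)],.081))
print("tri foot/top",[tri([ray(S,a),ray(D,b)])[0].round(4).tolist() for a,b in(((114.4,243.6),(411,262.5)),((137.5,245.4),(391.1,242.6)))])
print("rim D",f(D,[(312,281.2),(391.8,247.7),(449.2,310.1)],.038),"rim S",f(S,[(99.4,196.5),(161.5,203.4),(145,265.5),(75.4,255.9)],.038))
E
```

```text
top D [[0.4863, -0.322], [0.4877, -0.2627], [0.6524, -0.2665], [0.6525, -0.3269]]
top S +x end [[0.6468, -0.3231], [0.646, -0.2641]]
tri foot/top [[0.6496, -0.3251, 0.0827], [0.6492, -0.2655, 0.0835]]
rim D [[0.4688, -0.2482], [0.6766, -0.2536], [0.6693, -0.4291]] rim S [[0.4706, -0.4252], [0.4763, -0.2455], [0.6766, -0.2445], [0.6676, -0.4289]]
```

```bash
python3 -c "
from plant import order
print(order.close_job())"
```

```text
the job is handed in; nothing more can be done
None
```

I packed the carton in the empty crate bay, lying on its back with the label up, and handed the job in at about 17 s of the 58 s. The close call gives no verdict, so these results are from my own measurements.

- **Standing and toppling:** I gripped the brown carton with the green band and stood it upright and square to the board's steel edge. Its centre was about 41–44 mm before the edge and within 2 mm of the middle. I let go and pushed its top with closed fingers. It toppled straight over the edge and lay flat on the board, label up; its top measured 89.5 mm high, and 90 mm was expected.
- **Packing:** I picked it up lying down, lowered it until it was about 1 mm off or touching the bay floor, let go and moved the arm clear.
- **Last checks:** The carton centre was about 4 mm off along the bay and 2 mm off across it. It lay aligned to within a few degrees, its top at about 82–83 mm (81 expected). In the final pictures the bystanders looked unmoved and upright, and the arm touched nothing; I did not measure how far they had moved.
- **Disagreements:** The two views differed by up to about 7 mm on the crate's position along its length, so I placed the carton a few mm towards the robot end. Corner picks on the lying carton differed by up to 6 mm between views. Both were inside the tolerances.

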